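# Release a left-hand clamp knob and change over the jig plate

## Task

Two clamping jigs stand on the bench. Work only on the one whose black knob has the engraved white line and notches, which means a left-hand thread: unscrew it by turning it clockwise (seen from above) until its engraved line meets the green line on the jig, letting your hand ride up with the knob by feel as it rises so that you only ever pull or press on its thread lightly (a few newtons), and never tightening it past the red line. Then lift that jig's blue plate by its orange handle just clear of the low lips, touching the knob above only lightly, slide it out from under the knob, and lay it flat, handle up, in the grey tray without dropping it; leave the knob at the green line and the other jig and everything else alone.

Things in the scene. Friction and masses are not known exactly. Their poses are not given: they have to be found in the camera images.
- jig_a: Aluminium jig to work on, base 200 (x) x 100 (y) x 20 mm, fixed; origin at the centre of its underside, z up. Stud (14 mm thick) and knob stand at x = +50, y = 0 mm; the plate comes out towards -x. Low steel lips round the plate at its front (-x) end and sides, none at the knob end.
- knob_a (a joint): Turn of jig_a's left-hand knob, rad: 0 with its engraved line (along the bar) at the red line (jig's +y side), grows CLOCKWISE seen from above, 3.14 (half a turn) at the green line; within 0.2 is good. Starts at 0.1 to 0.4. Captive quick-release thread of unmarked pitch: turned clockwise the knob rises steadily, several mm in all. Stiff (0.12 N m), stays where left. Stops at -0.4, 3.7.
- knob_a_axis (a point): Point fixed to jig_a on the knob's axis, 58.5 mm above the bench: the height to grip when the knob is at red; it does NOT rise with the knob. Knob: black flange disc 48 mm across, 6 thick, with an upright bar on it 44 mm long, 14 thick, 34 high. At red this point is 10.5 mm below the bar's top and the flange's underside is 1 mm above the plate (29 mm above the bench). Axes as the jig's.
- knob_a_give (a joint): Axial give of jig_a's knob on the spring washers of its thread, m: 0 unloaded, + pulled up, - pressed down; 10 N per mm. More than 8 N (0.8 mm) either way forces the thread: feel it at the wrist and follow the knob up; readings are too coarse to see it.
- tight_line (a point): Red line on jig_a's base top, 40 mm from the knob's axis, at the jig's +y side.
- release_line (a point): Green line on jig_a's base top, 40 mm from the knob's axis, at the jig's -y side.
- plate_a: Loose blue plate of jig_a, 153 (x) x 60 (y) x 8 mm, about 0.22 kg; origin at the centre of its underside, z up. A slot 17 mm wide, 26.5 mm deep, open at its +x end, straddles the stud under the knob's flange. Seated, its origin is at x = -8.5, y = 0, z = 20 mm of the jig. At green it can be raised above the lips, and 2 to 3 mm more until it meets the flange; slid 50 mm to -x it is clear of the flange.
- plate_a_handle (a point): Grip point on the orange handle of plate_a: an upright bar 36 mm long (plate x), 14 mm thick (plate y) and 37 mm high on the plate's top; this point is at x = -31.5, y = 0, z = 33.5 mm of the plate, 11.5 mm below the handle's top, 25.5 mm above the plate's top.
- front_lip (a point): Middle of the top of the front lip of jig_a, which lies across the plate's -x end with 2.5 mm play. This lip and those along the two sides (1.5 mm play) are 11 mm high (31 mm above the bench) above the base top on which the plate rests: the plate must be raised above them before it can slide.
- tray: Grey open tray, 230 (x) x 130 (y) x 35 mm outside, walls and floor 5 mm thick; origin at the centre of its underside, z up. Fixed.
- knob_b_mark (a point): Top of the bar's end of the plain knob (no engraved line, no notches) on the other jig, 20 mm from its axis: do not turn.
- plate_b: The same blue plate on the other jig: leave it there.
- mug: White mug, 80 mm wide, 90 mm high; leave.
- driver: Screwdriver lying on the bench; leave.
- spanner: Spanner lying on the bench; leave.
- carton: Cardboard box 90 x 120 x 70 mm; leave.
- connector0: Black plastic connector, about 46 x 22 x 20 mm; leave.
- connector1: Another connector; leave.
- connector2: Another connector; leave.
Things that resemble listed ones, but are neither listed nor needed, are in the scene too. What is shaped like the plate_a but purple is not meant.

How it is judged:
By the outcome, as a careful person would: the job done as asked, in the order asked, and still so for the second after the job is handed in, with the robot touching nothing.
It also fails if it takes over 70 s, if anything falls off the work surface, if the arm or the gripper's body presses on something with over 40 N, if the wrist force passes 120 N, or if a joint passes its speed limit or range.

## Robot

A 6-joint arm with a two-finger parallel gripper is mounted at the origin on the work surface. World frame = base frame: x ahead of the robot, y to its left, z up, the work surface at z = 0. Lengths are in m, angles in rad, forces in N, time in s.
With the tool pointing down it reaches from about 0.375 to 0.925 m from the base axis. Payload 5.7 kg.
Tool frame: the origin (TCP) lies at the very end of the fingers, on their centre line; the grasp point (between the pads) lies 19 mm behind it; z points along the fingers, y is the direction in which the jaws open and shut (so a half turn about z gives the same grasp; the last joint's range is limited). The gripper opens to 85 mm and grips with 20 to 120 N. Pads are 22 mm wide; open, the fingers measure 114 mm over their backs; the gripper's body (76 mm by 85 mm) begins 54 mm behind the grasp point. The pads swing forward as they close: fully open they stand 13 mm farther back than shut.
Start: joints at [-1.387, 0.359, 1.51, -0, 1.272, -0.115], TCP at [0.177, -0.573, 0.231] pointing down, gripper open.
Joint ranges: [-2.97, 2.97], [-1.01, 2.36], [0.21, 2.38], [-0.96, 4.11], [0.2, 2.71], [-2.98, 2.98]. Speed limits (rad/s): [2.39, 2.39, 3.14, 3.14, 3.14, 3.14].

## Interface

Orientations are given as a unit quaternion [w, x, y, z].
In Python, from plant import ctrl, read_camera, camera_info, search_frame, trace, spot_point gives the robot as it stands.
- The arm moves only by the tool servo_tool, never from a script. Its argument "plan" is a list of rows, each a list of 6 numbers: the shift along the tool's x, y, z in cm, then the turn, a rotation vector about the tool's x, y, z in degrees. In form: [[x, y, z, wx, wy, wz], ...]. A call has 1 to 20 rows; each row is the pose to reach, as a shift and turn from the pose measured when the call began, along the tool's axes at that moment; what a row does not reach only later rows make up. A row lasts 1/12 s, in which the tool goes at most 41.7 mm and 7.16 degrees, less where a joint would pass 70% of its speed; a pose out of reach is approached as far as the arm can. A call with a gripper value outside its range is refused whole. "grip" is the opening, from -1 (shut) to 1 (fully open), set as the call begins (left out, the last holds). The fingers move at their own pace and stop on an object; the grip force is fixed at half the most. Time passes only in rows, so rows that repeat a pose let the fingers close. It gives the time, the measured TCP pose, the force and the opening at its end, in the units of the state.
- ctrl.observe(): the state, without advancing time (a new reading comes with each control period).
- read_camera(name): name is "side" or "top"; returns the picture (400x640x3 uint8, red, green, blue); there is no depth.
- camera_info(name): a dict with "fov_y" (degrees; the focal length in pixels is half the picture's height over the tangent of half this angle, whatever the lens; pixels are square), "cx", "cy" (the principal point, pixels), "xyz" and "rotation" of the camera in the world. Camera axes: x right, y down, z forward; pixel columns grow to the right and rows downward; lengths in m; the calibration is good to about 2 mm. A picture is of the moment at which its call begins. camera_info takes no time and is no camera call.
- ctrl.hand_in(): hands the job in, once; it reports no verdict.
Trained networks look in the newest picture that a camera, given by its name, has taken for a name from the list of things; names that differ only in an ending like _2 or _b are one class to them, and where a whole thing is asked for, a point or a joint stands for the part that bears it (a point fixed in the world has none). Each returns a list of dicts, best first, with "confidence" (0 to 1); they miss things now and then, are a little off and sometimes report something else, mostly with a low value. They report only what shows in the picture. A call takes as long as a camera call. They do not tell look-alikes from the thing itself.
- search_frame(camera, thing): "bbox" ([left, top, width, height] in pixels, round what is visible of it).
- trace(camera, thing): "region" (400x640 bool, what is visible of it) and "bbox" ([left, top, width, height] in pixels, round what is visible of it).
- spot_point(camera, thing): "centre" ([column, row] in pixels: a listed point, or the origin of a listed thing).
The state is a dict: "clock": time; "joints": joint angles; "dq": joint speeds; "joint_efforts": joint torques, N m; "tcp_pos": TCP position; "tcp_rot": TCP orientation; "ft_force": force on the tool from outside, world axes, zero at the start; "ft_torque": the same for the moment, N m; "gripper_width": finger opening in m.
Only numpy, scipy, OpenCV 4.12 (cv2) and the standard library are available. Lean on these libraries where they do the work, as an engineer would, in place of code of your own. Each camera call takes 0.05 s, during which the arm holds its last target. There are 200 camera calls.

## Working session

There is one attempt and no reset: what is moved stays moved. The work goes in short steps, Python scripts to look and compute and a tool call to move; the robot and the scene stay as the last step left them, time stands still between calls to the robot, and variables do not carry over. Pictures are saved under pics/ and viewed, about 8 in all and at most 12, crops included, and the job is handed in when it is done.

Besides the shell and the picture viewer there is one more tool, called after ">>>" by a JSON object that holds its "method" and its "body", one argument or row to a line. servo_tool: Moves the arm, as the interface text tells. Its arguments: {"type":"object","properties":{"plan":{"type":"array"},"grip":{"type":"number"}},"required":["plan"]}

```bash
mkdir -p pics; ls; cat > h.py <<'E'
import numpy as np, cv2
from plant import ctrl, read_camera, camera_info, search_frame, trace, spot_point
def cam(n):
    c=camera_info(n); f=200/np.tan(np.radians(c["fov_y"])/2)
    return c,f,np.array(c["xyz"]),np.array(c["rotation"]).reshape(3,3)
def ray(n,p):
    c,f,o,R=cam(n); d=R@np.array([(p[0]-c["cx"])/f,(p[1]-c["cy"])/f,1]); return o,d
def at_z(n,p,z):
    o,d=ray(n,p); return o+d*(z-o[2])/d[2]
def proj(n,X):
    c,f,o,R=cam(n); q=R.T@(np.array(X)-o); return np.array([c["cx"]+f*q[0]/q[2],c["cy"]+f*q[1]/q[2]])
def tri(a,pa,b,pb):
    A=[];B=[]
    M=np.zeros((3,3));v=np.zeros(3)
    for n,p in((a,pa),(b,pb)):
        o,d=ray(n,p); d=d/np.linalg.norm(d); P=np.eye(3)-np.outer(d,d); M+=P; v+=P@o
    return np.linalg.solve(M,v)
def save(n,im,crop=None,s=1):
    if crop: im=im[crop[1]:crop[3],crop[0]:crop[2]]
    cv2.imwrite("pics/"+n,cv2.resize(im[:,:,::-1],None,fx=s,fy=s,interpolation=cv2.INTER_CUBIC))
E
python3 - <<'E'
from h import *
s=ctrl.observe(); print({k:np.round(v,3).tolist() for k,v in s.items()})
ims=[read_camera(n) for n in("top","side")]
for n in("top","side"):
    c=camera_info(n); print(n,{k:np.round(v,4).tolist() if not isinstance(v,str) else v for k,v in c.items()})
    for t in ["knob_a_axis","tight_line","release_line","plate_a_handle","front_lip","tray","jig_a","plate_a","knob_b_mark"]:
        print(n,t,[(np.round(r["centre"],1).tolist(),round(r["confidence"],2)) for r in spot_point(n,t)])
cv2.imwrite("pics/1.png",np.vstack(ims)[:,:,::-1][:, :] if 0 else ims[0][:,:,::-1]); cv2.imwrite("pics/2.png",ims[1][:,:,::-1])
E
```

```text
pics
{'clock': 0.0, 'joints': [-1.387, 0.36, 1.511, 0.0, 1.273, -0.115], 'dq': [-0.0, -0.001, 0.0, -0.001, -0.001, 0.0], 'joint_efforts': [0.002, -52.761, -27.861, -0.0, 0.013, -0.0], 'tcp_pos': [0.176, -0.573, 0.23], 'tcp_rot': [-0.001, 0.989, 0.149, -0.0], 'ft_force': [0.159, -1.243, 0.061], 'ft_torque': [-0.014, -0.021, 0.025], 'gripper_width': 0.086}
top {'fov_y': 51.0997, 'cx': 322.5134, 'cy': 199.18, 'xyz': [0.4424, 0.0058, 1.3101], 'rotation': [-0.0212, 0.715, -0.6982, 0.0288]}
top knob_a_axis [([247.9, 179.4], 0.91), ([306.7, 128.5], 0.65), ([253.8, 231.0], 0.58), ([234.4, 185.4], 0.53)]
top tight_line [([235.6, 183.1], 0.58), ([396.0, 177.8], 0.17)]
top release_line [([259.5, 179.5], 0.6), ([391.2, 199.9], 0.31)]
top plate_a_handle [([389.4, 272.5], 0.77), ([251.3, 210.2], 0.65)]
top front_lip [([251.5, 230.7], 0.97)]
top tray [([323.1, 211.2], 0.59)]
top jig_a [([250.4, 197.9], 0.85)]
top plate_a [([379.9, 270.3], 0.86), ([251.4, 200.2], 0.69), ([394.3, 203.8], 0.6)]
top knob_b_mark [([397.7, 179.1], 0.53), ([306.9, 127.5], 0.26)]
side {'fov_y': 48.7812, 'cx': 320.0494, 'cy': 198.3925, 'xyz': [0.4197, 1.0915, 0.7799], 'rotation': [0.0217, -0.0371, 0.8741, -0.4839]}
side knob_a_axis [([290.7, 252.7], 0.71)]
side tight_line [([289.2, 278.2], 0.63)]
side release_line [([291.5, 254.0], 0.74), ([310.8, 266.6], 0.35)]
side plate_a_handle [([382.2, 182.9], 0.73), ([325.6, 255.4], 0.61), ([342.1, 260.6], 0.51)]
side front_lip [([338.9, 261.0], 0.86)]
side tray [([330.0, 222.5], 0.77)]
side jig_a [([306.6, 266.9], 0.6)]
side plate_a [([311.3, 263.8], 0.65), ([386.5, 193.6], 0.62), ([320.0, 181.6], 0.6)]
side knob_b_mark [([305.6, 168.3], 0.58), ([249.3, 210.9], 0.49)]
```

```bash
sed -i 's/^import numpy.*/&\nfrom scipy.spatial.transform import Rotation as Ro/; s/R=np.array(c\["rotation"\]).reshape(3,3)/0/; s/np.array(c\["rotation"\]).reshape(3,3)/Ro.from_quat(np.roll(c["rotation"],-1)).as_matrix()/' h.py
python3 - <<'E'
from h import *
P=lambda *a:print(a[0],np.round(a[1],4))
P("knob",tri("top",(247.9,179.4),"side",(290.7,252.7)))
P("red",tri("top",(235.6,183.1),"side",(289.2,278.2)))
P("green",tri("top",(259.5,179.5),"side",(291.5,254)))
P("handle",tri("top",(251.3,210.2),"side",(325.6,255.4)))
P("lip",tri("top",(251.5,230.7),"side",(338.9,261)))
P("jig",at_z("top",(250.4,197.9),0.0)); P("jigs",at_z("side",(306.6,266.9),0.0))
P("tray",at_z("top",(323.1,211.2),0.)); P("trays",at_z("side",(330,222.5),0.))
P("plateother",at_z("top",(379.9,270.3),0.02))
E
```

```text
knob [0.5785 0.2174 0.0627]
red [0.5744 0.2631 0.017 ]
green [0.5821 0.187  0.0334]
handle [0.4883 0.2063 0.0505]
lip [0.4402 0.2066 0.0346]
jig [0.534  0.2188 0.    ]
jigs [0.5345 0.1972 0.    ]
tray [ 0.4977 -0.01    0.    ]
trays [ 0.486 -0.013  0.   ]
plateother [ 0.3202 -0.1877  0.02  ]
```

View pics/1.png

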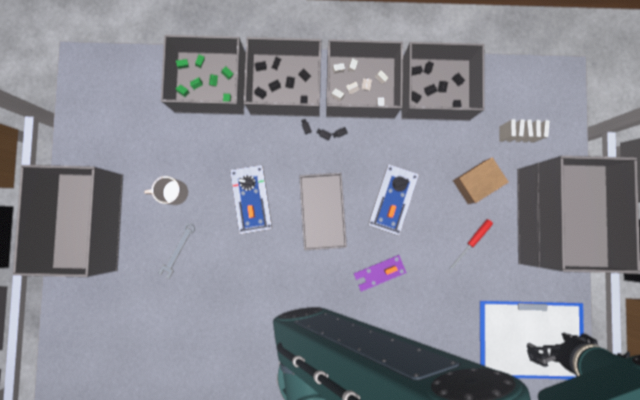

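View pics/2.png

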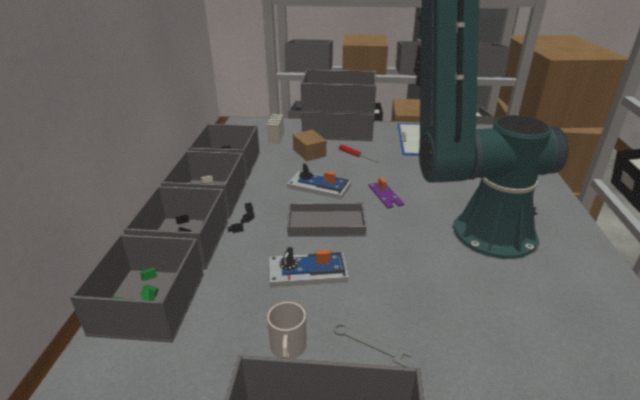

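```bash
python3 - <<'E'
from h import *
t=cv2.imread("pics/1.png");s=cv2.imread("pics/2.png")
r=lambda im,x,y:cv2.resize(im[y:y+80,x:x+100],(400,300)[:2] if 0 else (375,300),interpolation=cv2.INTER_CUBIC)
cv2.imwrite("pics/3.png",np.vstack([np.hstack([r(t,200,158),r(t,343,158)]),np.hstack([r(s,260,220),r(s,275,140)])]))
E
```

```text
(no output)
```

View pics/3.png

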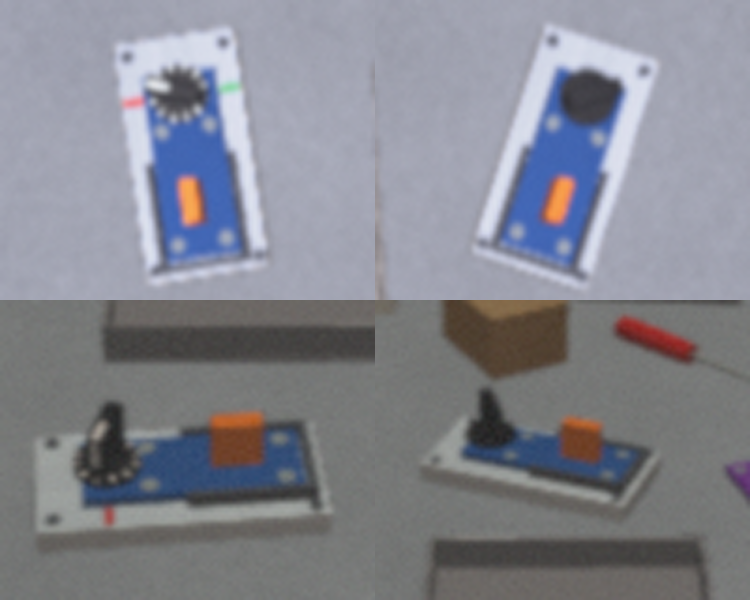

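```bash
python3 - <<'E'
from h import *
im=cv2.imread("pics/1.png").astype(float); si=cv2.imread("pics/2.png").astype(float)
def cen(im,w,box):
    x0,y0,x1,y1=box; s=np.clip(w(im[y0:y1,x0:x1]),0,None); Y,X=np.mgrid[y0:y1,x0:x1]; return (X*s).sum()/s.sum(),(Y*s).sum()/s.sum(),s.sum()
red=lambda a:a[...,2]-np.maximum(a[...,0],a[...,1])-20
grn=lambda a:a[...,1]-np.maximum(a[...,0],a[...,2])-12
org=lambda a:a[...,2]-a[...,0]-60
r=cen(im,red,(228,178,240,192)); g=cen(im,grn,(256,176,268,188)); print(r,g)
R=at_z("top",r[:2],.02);G=at_z("top",g[:2],.02); print("red",R,"green",G,np.linalg.norm(R-G),"mid",(R+G)/2, "yaw",np.degrees(np.arctan2(*( -(R-G)[:2][0],(R-G)[1]))))
r2=cen(si,red,(282,270,296,284));print("red side",r2,at_z("side",r2[:2],.02))
o=cen(im,org,(240,200,262,222)); o2=cen(si,org,(310,245,336,268)); print("handle",tri("top",o[:2],"side",o2[:2]),"expect z~.0465-.05")
# jig base contour by corners from crop
for c in [(115,45),(230,27),(268,262),(155,282)]: print(at_z("top",(c[0]/3.75+200,c[1]/3.75+158),.02).round(4))
for t in("jig_a","tray"):
  for n in ("top","side"):
    pass
read_camera("top")
for q in trace("top","jig_a"):
    b=q["bbox"]; 
    if b[0]<300 and b[0]>200:
        m=q["region"].astype(np.uint8); c=max(cv2.findContours(m,0,2)[0],key=cv2.contourArea); rr=cv2.minAreaRect(c); print("rect",rr,[at_z("top",p,.02)[:2].round(4).tolist() for p in cv2.boxPoints(rr)],at_z("top",rr[0],.02))
for q in trace("top","tray"):
    m=q["region"].astype(np.uint8); c=max(cv2.findContours(m,0,2)[0],key=cv2.contourArea); rr=cv2.minAreaRect(c); print("tray",q["confidence"],rr,[at_z("top",p,.035)[:2].round(4).tolist() for p in cv2.boxPoints(rr)],at_z("top",rr[0],.035))
# engraved line white px on knob
x0,y0=236,174
print(im[y0:y0+20,x0:x0+26].mean(-1).astype(int))
E
```

```text
(np.float64(235.10735586481113), np.float64(184.91252485089464), np.float64(503.0)) (np.float64(260.87581699346407), np.float64(180.8235294117647), np.float64(153.0))
red [0.57164583 0.26412851 0.02      ] green [0.58632025 0.18505101 0.02      ] 0.08042754573679689 mid [0.57898304 0.22458976 0.02      ] yaw 10.512792489460994
red side (np.float64(288.69437652811735), np.float64(277.19070904645474), np.float64(409.0)) [0.57227094 0.26291334 0.02      ]
handle [0.4903813  0.20790503 0.05777716] expect z~.0465-.05
[0.6177 0.2796 0.02  ]
[0.6351 0.1853 0.02  ]
[0.4419 0.1477 0.02  ]
[0.4234 0.2394 0.02  ]
rect ((250.8544464111328, 199.26795959472656), (64.9269027709961, 33.30959701538086), 81.32682800292969) [[0.6186, 0.2833], [0.6369, 0.182], [0.4389, 0.1453], [0.4212, 0.2456]] [0.52835909 0.21397586 0.02      ]
tray 0.59 ((322.4491271972656, 211.26211547851562), (75.16627502441406, 42.622894287109375), 86.05481719970703) [[0.6047, 0.0681], [0.617, -0.0621], [0.3884, -0.0825], [0.3767, 0.0462]] [ 0.49599753 -0.00758081  0.035     ]
[[216 221 221 221 223 224 222 218 217 217 204 200 211 
[... 1426 characters left out ...]
32 171 161
  125 112 113 116 156 207 224 225]
 [222 220 203 157 120 134 157 145 116 123 132 113 119 147 134 123 145 151
  134 128 123 119 149 200 221 225]
 [221 222 206 163 122 126 138 127 118 148 164 132 126 154 145 119 117 130
  140 149 145 134 143 186 218 224]
 [221 222 209 170 129 123 131 125 123 148 161 131 117 136 133 117 113 128
  152 165 161 144 139 175 213 224]
 [220 222 212 178 138 135 146 146 136 133 133 121 113 118 120 114 114 129
  153 168 165 146 135 169 213 225]
 [221 222 213 187 150 150 164 165 149 129 119 115 114 115 114 114 115 124
  139 156 155 137 128 161 211 226]
 [221 223 218 197 160 153 167 170 156 131 115 115 114 113 115 114 113 116
  122 133 134 125 119 156 208 225]]
```

```bash
python3 - <<'E'
from h import *
ax=np.array([.5788,.2236]); yaw=np.radians(10.6)
im=cv2.imread("pics/1.png").mean(-1)
sub=im[177:183,239:247]; Y,X=np.mgrid[177:183,239:247]; w=np.clip(sub-120,0,None)
c=((X*w).sum()/w.sum(),(Y*w).sum()/w.sum()); p=np.stack([X,Y],-1).reshape(-1,2); 
C=np.cov(p.T,aweights=w.ravel()); ev,V=np.linalg.eigh(C); print(c,ev,V[:,1])
for z in(.069,.071):
    P=at_z("top",c,z)[:2]; v=P-ax
    a=np.degrees(np.arctan2(v[1],v[0])); print(z,P,np.linalg.norm(v),"theta cw from +y:",90+10.6-a)
    q=at_z("top",np.array(c)+V[:,1]*4,z)[:2]-at_z("top",np.array(c)-V[:,1]*4,z)[:2]
    print("line dir",(90+10.6-np.degrees(np.arctan2(q[1],q[0])))%180)
print("axis px",proj("top",[*ax,.069]),proj("top",[*ax,.035]))
s=ctrl.observe(); print(Ro.from_quat(np.roll(s["tcp_rot"],-1)).as_matrix().round(3))
E
```

```text
(np.float64(241.20228747012627), np.float64(179.41328098327074)) [1.63125375 3.20426122] [-0.75522094 -0.65547031]
0.069 [0.58362678 0.23684493] 0.014097018505650968 theta cw from +y: 30.623002294512432
line dir 50.058639918942944
0.071 [0.58339922 0.23647257] 0.013669522903368458 theta cw from +y: 30.261226003113677
line dir 50.05863991894294
axis px [245.59838446 181.13447756] [247.50817955 182.3972274 ]
[[ 0.956  0.294 -0.   ]
 [ 0.294 -0.956  0.   ]
 [ 0.    -0.    -1.   ]]
```

Only two jigs could be confused. The one at top (250,198) has white notches, an engraved line, and red/green marks, so it is jig_a. The one at (393,198) has a plain knob, so it is jig_b. The purple plate at (380,272) is a decoy. From the pictures:

| Item | Estimate |
|---|---|
| Knob axis | (0.579, 0.224) |
| Yaw | 10.6° |
| Knob angle | about 0.3 rad |

Moving in two legs so joint 6 winds the right way for one continuous half turn.

>>> {"method": "servo_tool", "body": {
  "plan": [
    [5,-5,0,0,0,-20],
    [10,-10,0,0,0,-40],
    [15,-16,0,0,0,-60],
    [20,-21,0,0,0,-80],
    [25,-27,0,0,0,-100],
    [31,-32.4,0,0,0,-123],
    [31,-32.4,0,0,0,-123],
    [31,-32.4,0,0,0,-123],
    [31,-32.4,0,0,0,-123],
    [31,-32.4,0,0,0,-123],
    [31,-32.4,0,0,0,-123],
    [31,-32.4,0,0,0,-123],
    [31,-32.4,0,0,0,-123],
    [31,-32.4,0,0,0,-123],
    [31,-32.4,0,0,0,-123],
    [31,-32.4,0,0,0,-123],
    [31,-32.4,0,0,0,-123],
    [31,-32.4,0,0,0,-123],
    [31,-32.4,0,0,0,-123]
  ],
  "grip": 0
}}

```text
clock: 2.73
tcp_pos: [0.3775, -0.1725, 0.2314]
tcp_rot: [0.0, 0.342, 0.94, 0.0]
ft_force: [0.2, 1.0, -0.3]
gripper_width: 0.0427
```

```bash
cat >> h.py <<'E'
def go(x,y,z,psi):
    "tool-frame shift (cm) and turn (deg) to TCP x,y,z with tool y at world angle psi deg, tool down"
    s=ctrl.observe(); R=Ro.from_quat(np.roll(s["tcp_rot"],-1)); p=np.array(s["tcp_pos"])
    a=np.radians(psi); Y=np.array([np.cos(a),np.sin(a),0]); Z=np.array([0,0,-1.]); T=Ro.from_matrix(np.stack([np.cross(Y,Z),Y,Z],1))
    cur=np.degrees(np.arctan2(*R.as_matrix()[1::-1,1]))
    print("t",round(s["clock"],2),"tcp",p.round(4),"psi",cur.round(2),"q",np.round(s["joints"],2),"F",np.round(s["ft_force"],2),"T",np.round(s["ft_torque"],3),"w",round(s["gripper_width"],4))
    print("move cm",(R.inv().apply(np.array([x,y,z])-p)*100).round(2),"rot",np.degrees((R.inv()*T).as_rotvec()).round(2))
E
python3 -c "
from h import *
go(.5788,.2236,.12,173.6)"
```

```text
t 2.73 tcp [ 0.3775 -0.1725  0.2314] psi 50.01 q [-0.6   0.09  1.88  0.    1.17 -1.47] F [ 0.2   1.   -0.35] T [ 0.035  0.011 -0.01 ] w 0.0427
move cm [10.04 43.28 11.14] rot [-0.0000e+00  1.0000e-02 -1.2359e+02]
```

>>> {"method": "servo_tool", "body": {
  "plan": [
    [2,8,2,0,0,-20],
    [4,16,4,0,0,-40],
    [6,24,6,0,0,-70],
    [8,32,8,0,0,-100],
    [10,43.3,11,0,0,-123.6],
    [10,43.3,11,0,0,-123.6],
    [10,43.3,11,0,0,-123.6],
    [10,43.3,11,0,0,-123.6],
    [10,43.3,11,0,0,-123.6],
    [10,43.3,11,0,0,-123.6],
    [10,43.3,11,0,0,-123.6],
    [10,43.3,11,0,0,-123.6],
    [10,43.3,11,0,0,-123.6],
    [10,43.3,11,0,0,-123.6],
    [10,43.3,11,0,0,-123.6],
    [10,43.3,11,0,0,-123.6],
    [10,43.3,11,0,0,-123.6],
    [10,43.3,11,0,0,-123.6],
    [10,43.3,11,0,0,-123.6],
    [10,43.3,11,0,0,-123.6]
  ]
}}

```text
clock: 4.4
tcp_pos: [0.5793, 0.2235, 0.1214]
tcp_rot: [0.0, -0.665, 0.747, -0.0]
ft_force: [-0.2, 0.0, 0.3]
gripper_width: 0.0424
```

```bash
python3 -c "
from h import *
go(.5788,.2236,.041,173.6)
a=read_camera('top');b=read_camera('side')
r=lambda im,x,y:cv2.resize(im[y:y+80,x:x+100,::-1],(400,320),interpolation=cv2.INTER_CUBIC)
cv2.imwrite('pics/4.png',np.hstack([r(a,195,140),r(b,240,205)]))
print(proj('top',[.5788,.2236,.069]),proj('side',[.5788,.2236,.069]))
"
```

```text
t 4.4 tcp [0.5793 0.2235 0.1214] psi 173.39 q [ 0.26  0.5   1.58 -0.    1.06 -2.77] F [-0.16  0.04  0.3 ] T [0.028 0.008 0.002] w 0.0424
move cm [-0.01  0.05  8.04] rot [-0.01 -0.   -0.21]
[245.59838446 181.13447756] [287.64006136 252.03534585]
```

View pics/4.png

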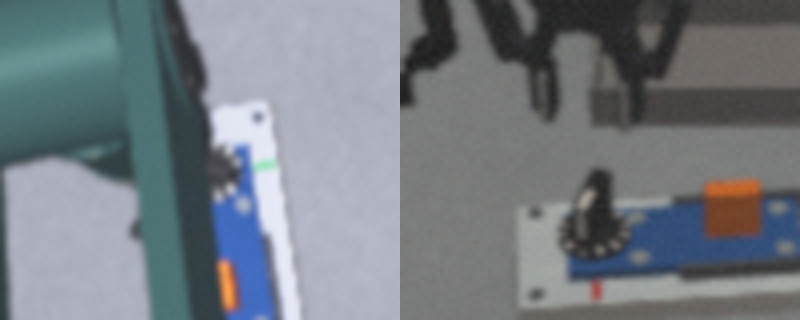

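>>> {"method": "servo_tool", "body": {
  "plan": [
    [0,0,2,0,0,0],
    [0,0.05,4,0,0,0],
    [0,0.05,6,0,0,0],
    [0,0.05,7.2,0,0,0],
    [0,0.05,8.0,0,0,0],
    [0,0.05,8.0,0,0,0],
    [0,0.05,8.0,0,0,0],
    [0,0.05,8.0,0,0,0]
  ]
}}

```text
clock: 5.17
tcp_pos: [0.5797, 0.2238, 0.0423]
tcp_rot: [0.001, -0.665, 0.746, -0.0]
ft_force: [0.1, 0.5, -0.6]
gripper_width: 0.0427
```

```bash
python3 -c "
from h import *
go(.5788,.2236,.041,173.6)
b=read_camera('side'); save('5.png',b,(250,210,330,270),8)
"
```

```text
t 5.17 tcp [0.5797 0.2238 0.0423] psi 173.44 q [ 0.26  0.6   1.64 -0.    0.9  -2.77] F [ 0.15  0.52 -0.65] T [-0.02   0.037  0.032] w 0.0427
move cm [0.03 0.09 0.13] rot [-0.1   0.03 -0.16]
```

View pics/5.png

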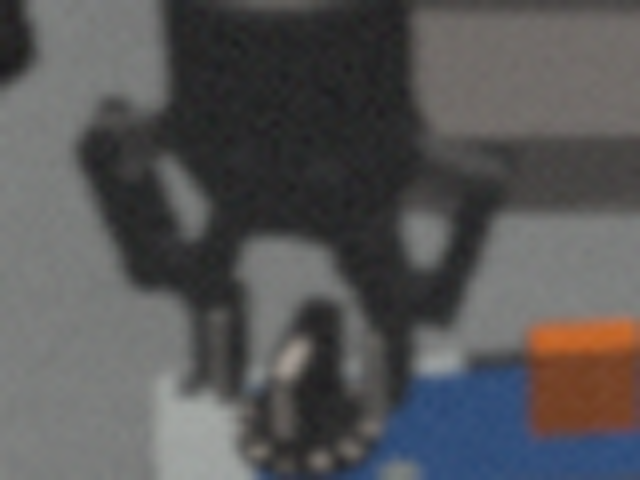

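>>> {"method": "servo_tool", "body": {
  "plan": [
    [0,0,0.1,0,0,0],
    [0,0,0.1,0,0,0],
    [0,0,0.1,0,0,0],
    [0,0,0.1,0,0,0],
    [0,0,0.1,0,0,0],
    [0,0,0.1,0,0,0],
    [0,0,0.1,0,0,0],
    [0,0,0.1,0,0,0]
  ],
  "grip": -1
}}

```text
clock: 5.88
tcp_pos: [0.5799, 0.2239, 0.0419]
tcp_rot: [0.001, -0.665, 0.746, -0.001]
ft_force: [-1.6, 0.6, 5.7]
gripper_width: 0.013
```

```bash
python3 -c "
from h import *
go(.5788,.2236,.041,173.6)
"
```

```text
t 5.88 tcp [0.5799 0.2239 0.0419] psi 173.44 q [ 0.26  0.6   1.64  0.    0.9  -2.77] F [-1.64  0.62  5.7 ] T [ 0.07   0.306 -0.099] w 0.013
move cm [0.04 0.1  0.09] rot [-0.13  0.05 -0.16]
```

>>> {"method": "servo_tool", "body": {
  "plan": [
    [0,0,-0.03,0,0,0],
    [0,0,-0.03,0,0,0],
    [0,0,-0.03,0,0,0],
    [0,0,-0.03,0,0,0]
  ]
}}

```text
clock: 6.22
tcp_pos: [0.5798, 0.2239, 0.0421]
tcp_rot: [0.001, -0.665, 0.746, -0.001]
ft_force: [-0.8, 0.1, 3.7]
gripper_width: 0.0131
```

```bash
cat > s.py <<'E'
from h import *
import sys
go(.5788,.2236,.041,173.6)
E
python3 s.py
```

```text
t 6.22 tcp [0.5798 0.2239 0.0421] psi 173.43 q [ 0.26  0.6   1.64  0.    0.9  -2.77] F [-0.75  0.11  3.65] T [ 0.009  0.109 -0.067] w 0.0131
move cm [0.04 0.1  0.11] rot [-0.13  0.06 -0.17]
```

>>> {"method": "servo_tool", "body": {
  "plan": [
    [0,0,-0.03,0,0,2.5],
    [0,0,-0.05,0,0,5],
    [0,0,-0.07,0,0,7.5],
    [0,0,-0.1,0,0,10],
    [0,0,-0.1,0,0,10],
    [0,0,-0.1,0,0,10]
  ]
}}

```text
clock: 6.72
tcp_pos: [0.5797, 0.2239, 0.0429]
tcp_rot: [0.001, -0.598, 0.801, -0.0]
ft_force: [-1.3, 0.1, 1.9]
gripper_width: 0.0126
```

```bash
python3 s.py
```

```text
t 6.72 tcp [0.5797 0.2239 0.0429] psi 163.52 q [ 0.26  0.6   1.64  0.    0.9  -2.6 ] F [-1.33  0.14  1.87] T [0.047 0.144 0.068] w 0.0126
move cm [0.06 0.08 0.19] rot [ -0.11   0.06 -10.08]
```

>>> {"method": "servo_tool", "body": {
  "plan": [
    [0,0,-0.04,0,0,3],
    [0,0,-0.06,0,0,6],
    [0,0,-0.09,0,0,9],
    [0,0,-0.11,0,0,12],
    [0,0,-0.13,0,0,15],
    [0,0,-0.15,0,0,18],
    [0,0,-0.17,0,0,20],
    [0,0,-0.17,0,0,20],
    [0,0,-0.17,0,0,20]
  ]
}}

```text
clock: 7.47
tcp_pos: [0.5796, 0.2239, 0.0445]
tcp_rot: [0.001, -0.451, 0.892, -0.0]
ft_force: [-1.2, 0.3, 0.8]
gripper_width: 0.0129
```

```bash
python3 s.py
```

```text
t 7.47 tcp [0.5796 0.2239 0.0445] psi 143.62 q [ 0.26  0.6   1.64  0.    0.91 -2.25] F [-1.25  0.31  0.79] T [0.127 0.158 0.073] w 0.0129
move cm [0.07 0.04 0.34] rot [ -0.08   0.07 -29.98]
```

>>> {"method": "servo_tool", "body": {
  "plan": [
    [0,0,-0.03,0,0,3],
    [0,0,-0.06,0,0,6],
    [0,0,-0.08,0,0,9],
    [0,0,-0.1,0,0,12],
    [0,0,-0.13,0,0,15],
    [0,0,-0.15,0,0,18],
    [0,0,-0.17,0,0,21],
    [0,0,-0.19,0,0,24],
    [0,0,-0.22,0,0,27],
    [0,0,-0.24,0,0,30],
    [0,0,-0.24,0,0,30],
    [0,0,-0.24,0,0,30]
  ]
}}

```text
clock: 8.47
tcp_pos: [0.5793, 0.2241, 0.0466]
tcp_rot: [0.001, -0.206, 0.979, 0.0]
ft_force: [-1.5, 1.6, -0.3]
gripper_width: 0.0132
```

```bash
python3 s.py
```

```text
t 8.47 tcp [0.5793 0.2241 0.0466] psi 113.76 q [ 0.26  0.59  1.63  0.    0.91 -1.73] F [-1.54  1.59 -0.26] T [0.22  0.159 0.001] w 0.0132
move cm [ 0.07 -0.02  0.56] rot [-3.000e-02  9.000e-02 -5.984e+01]
```

>>> {"method": "servo_tool", "body": {
  "plan": [
    [0,0,-0.03,0,0,3],
    [0,0,-0.05,0,0,6],
    [0,0,-0.07,0,0,9],
    [0,0,-0.09,0,0,12],
    [0,0,-0.11,0,0,15],
    [0,0,-0.13,0,0,18],
    [0,0,-0.16,0,0,21],
    [0,0,-0.18,0,0,24],
    [0,0,-0.2,0,0,27],
    [0,0,-0.22,0,0,30],
    [0,0,-0.22,0,0,30],
    [0,0,-0.22,0,0,30]
  ]
}}

```text
clock: 9.47
tcp_pos: [0.5792, 0.2243, 0.0487]
tcp_rot: [0.001, 0.053, 0.999, 0.001]
ft_force: [-1.6, 3.0, -0.3]
gripper_width: 0.0132
```

```bash
python3 s.py
```

```text
t 9.47 tcp [0.5792 0.2243 0.0487] psi 83.92 q [ 0.26  0.59  1.63  0.    0.92 -1.21] F [-1.62  2.97 -0.28] T [0.446 0.235 0.012] w 0.0132
move cm [ 0.04 -0.08  0.77] rot [ 2.000e-02  1.000e-01 -8.968e+01]
```

>>> {"method": "servo_tool", "body": {
  "plan": [
    [0,0,-0.03,0,0,3],
    [0,0,-0.05,0,0,6],
    [0,0,-0.07,0,0,9],
    [0,0,-0.09,0,0,12],
    [0,0,-0.11,0,0,15],
    [0,0,-0.13,0,0,18],
    [0,0,-0.16,0,0,21],
    [0,0,-0.18,0,0,24],
    [0,0,-0.2,0,0,27],
    [0,0,-0.22,0,0,30],
    [0,0,-0.22,0,0,30],
    [0,0,-0.22,0,0,30]
  ]
}}

```text
clock: 10.47
tcp_pos: [0.5793, 0.2245, 0.0509]
tcp_rot: [0.0, 0.308, 0.951, 0.001]
ft_force: [-1.3, 3.6, -0.4]
gripper_width: 0.0131
```

```bash
python3 s.py
```

```text
t 10.47 tcp [0.5793 0.2245 0.0509] psi 54.09 q [ 0.26  0.59  1.63  0.    0.92 -0.69] F [-1.3   3.65 -0.38] T [ 0.513  0.149 -0.037] w 0.0131
move cm [-0.02 -0.11  0.99] rot [ 6.0000e-02  1.2000e-01 -1.1951e+02]
```

>>> {"method": "servo_tool", "body": {
  "plan": [
    [0,0,-0.03,0,0,3],
    [0,0,-0.05,0,0,6],
    [0,0,-0.07,0,0,9],
    [0,0,-0.09,0,0,12],
    [0,0,-0.11,0,0,15],
    [0,0,-0.13,0,0,18],
    [0,0,-0.16,0,0,21],
    [0,0,-0.18,0,0,24],
    [0,0,-0.2,0,0,27],
    [0,0,-0.22,0,0,30],
    [0,0,-0.22,0,0,30],
    [0,0,-0.22,0,0,30]
  ]
}}

```text
clock: 11.47
tcp_pos: [0.5794, 0.2248, 0.0531]
tcp_rot: [0.0, 0.543, 0.84, 0.001]
ft_force: [-0.1, 2.9, -1.9]
gripper_width: 0.0128
```

```bash
python3 s.py
```

```text
t 11.47 tcp [0.5794 0.2248 0.0531] psi 24.26 q [ 0.26  0.59  1.63  0.    0.92 -0.17] F [-0.06  2.92 -1.94] T [ 0.609  0.183 -0.023] w 0.0128
move cm [-0.08 -0.11  1.21] rot [ 1.3000e-01  1.4000e-01 -1.4934e+02]
```

>>> {"method": "servo_tool", "body": {
  "plan": [
    [0,0,-0.01,0,0,3],
    [0,0,-0.03,0,0,6],
    [0,0,-0.05,0,0,9],
    [0,0,-0.07,0,0,12],
    [0,0,-0.08,0,0,13.7],
    [0,0,-0.08,0,0,13.7],
    [0,0,-0.08,0,0,13.7]
  ]
}}

```text
clock: 12.05
tcp_pos: [0.5796, 0.2248, 0.0539]
tcp_rot: [-0.0, 0.638, 0.77, 0.001]
ft_force: [-1.1, 2.8, -0.1]
gripper_width: 0.0131
```

```bash
python3 s.py
```

```text
t 12.05 tcp [0.5796 0.2248 0.0539] psi 10.72 q [0.26 0.58 1.63 0.   0.93 0.07] F [-1.07  2.77 -0.12] T [0.559 0.131 0.032] w 0.0131
move cm [-0.11 -0.1   1.29] rot [ 1.7000e-01  1.5000e-01 -1.6288e+02]
```

>>> {"method": "servo_tool", "body": {
  "plan": [
    [0,0,0,0,0,0],
    [0,0,0,0,0,0],
    [0,0,0,0,0,0],
    [0,0,0,0,0,0],
    [0,0,0,0,0,0],
    [0,0,-1,0,0,0],
    [0,0,-3,0,0,0],
    [0,0,-6,0,0,0],
    [0,0,-10,0,0,0],
    [0,0,-10,0,0,0],
    [0,0,-10,0,0,0],
    [0,0,-10,0,0,0]
  ],
  "grip": 0
}}

```text
clock: 13.05
tcp_pos: [0.5794, 0.2246, 0.1546]
tcp_rot: [0.0, 0.638, 0.77, 0.002]
ft_force: [-0.2, 0.2, -0.7]
gripper_width: 0.0431
```

```bash
python3 -c "
from h import *
go(.45,-.03,.2,100.6)"
```

```text
t 13.05 tcp [0.5794 0.2246 0.1546] psi 10.72 q [0.26 0.46 1.55 0.   1.13 0.07] F [-0.24  0.19 -0.75] T [-0.024  0.013 -0.017] w 0.0431
move cm [-22.6  -17.44  -4.63] rot [ 2.200e-01  6.000e-02 -8.988e+01]
```

>>> {"method": "servo_tool", "body": {
  "plan": [
    [-3,-2,-1,0,0,-7],
    [-6,-5,-2,0,0,-14],
    [-9,-8,-4,0,0,-21],
    [-22.6,-17.4,-4.6,0,0,-90],
    [-22.6,-17.4,-4.6,0,0,-90],
    [-22.6,-17.4,-4.6,0,0,-90],
    [-22.6,-17.4,-4.6,0,0,-90],
    [-22.6,-17.4,-4.6,0,0,-90],
    [-22.6,-17.4,-4.6,0,0,-90],
    [-22.6,-17.4,-4.6,0,0,-90],
    [-22.6,-17.4,-4.6,0,0,-90],
    [-22.6,-17.4,-4.6,0,0,-90],
    [-22.6,-17.4,-4.6,0,0,-90],
    [-22.6,-17.4,-4.6,0,0,-90],
    [-22.6,-17.4,-4.6,0,0,-90]
  ]
}}

```text
clock: 14.3
tcp_pos: [0.4494, -0.0298, 0.1988]
tcp_rot: [0.0, -0.092, 0.996, 0.001]
ft_force: [-0.5, 0.1, -0.5]
gripper_width: 0.0428
```

```bash
python3 -c "
from h import *
a=read_camera('top');b=read_camera('side')
r=lambda im,x,y:cv2.resize(im[y:y+80,x:x+70,::-1],None,fx=5.5,fy=5.5,interpolation=cv2.INTER_CUBIC)
cv2.imwrite('pics/6.png',np.hstack([r(a,210,158),r(b,260,215)]))
cv2.imwrite('pics/6t.png',a[:,:,::-1]);cv2.imwrite('pics/6s.png',b[:,:,::-1])
im=a.astype(float)[...,::-1]; si=b.astype(float)[...,::-1]
def cen(im,w,box):
    x0,y0,x1,y1=box; s=np.clip(w(im[y0:y1,x0:x1]),0,None); Y,X=np.mgrid[y0:y1,x0:x1]; return (X*s).sum()/s.sum(),(Y*s).sum()/s.sum(),s.sum()
red=lambda a:a[...,2]-np.maximum(a[...,0],a[...,1])-20
org=lambda a:a[...,2]-a[...,0]-60
print('red',at_z('top',cen(im,red,(228,178,240,192))[:2],.02))
o=cen(im,org,(240,200,262,222)); o2=cen(si,org,(310,245,336,268)); print('handle',o,o2,tri('top',o[:2],'side',o2[:2]))
go(.4903,.2070,.12,100.6)
for th in(3.14-.2,3.14,3.34):
    e=np.array([.579,.2240])+.02*np.array([np.cos(np.radians(100.6)-th),np.sin(np.radians(100.6)-th)]); print(th,proj('top',[*e,.0815]))
print('axis',proj('top',[.579,.224,.0815]))
"
```

```text
red [0.57175717 0.26382037 0.02      ]
handle (np.float64(250.4366104663893), np.float64(211.12152397635208), np.float64(4567.0)) (np.float64(322.75295275590554), np.float64(253.32258858267716), np.float64(4064.0)) [0.49038688 0.20783098 0.0580149 ]
t 14.4 tcp [ 0.4498 -0.0298  0.1991] psi 100.54 q [-0.22  0.18  1.86  0.    1.1  -1.98] F [ 0.66  0.62 -0.13] T [0.054 0.074 0.017] w 0.0428
move cm [-8.3  22.52  7.98] rot [ 0.14  0.1  -0.06]
2.94 [251.1212975 178.1945712]
3.14 [251.45859469 179.49506048]
3.34 [251.52808505 180.83944248]
axis [244.7363907  180.58196285]
```

View pics/6.png

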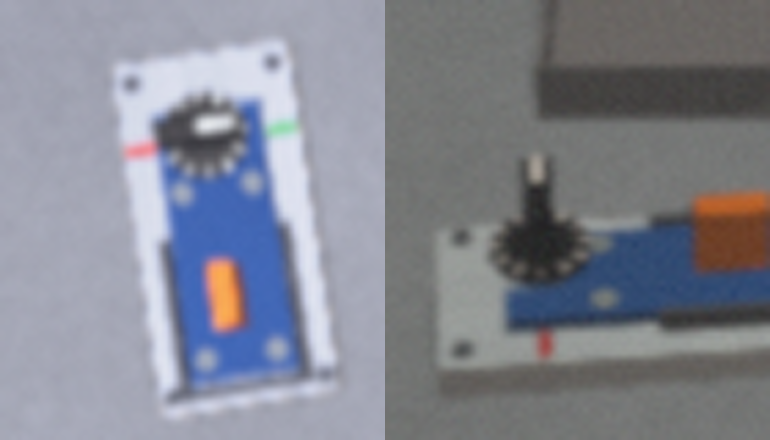

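>>> {"method": "servo_tool", "body": {
  "plan": [
    [-2,5,1,0.1,0.1,0],
    [-4,9,2,0.1,0.1,0],
    [-5.5,13,4,0.1,0.1,0],
    [-7,17,6,0.1,0.1,0],
    [-8,21,7.5,0.1,0.1,0],
    [-8.3,22.5,8,0.1,0.1,0],
    [-8.3,22.5,8,0.1,0.1,0],
    [-8.3,22.5,8,0.1,0.1,0],
    [-8.3,22.5,8,0.1,0.1,0]
  ],
  "grip": -0.3
}}

```text
clock: 15.15
tcp_pos: [0.4899, 0.2065, 0.1195]
tcp_rot: [-0.001, -0.092, 0.996, -0.0]
ft_force: [-0.6, -1.1, 0.9]
gripper_width: 0.0299
```

```bash
python3 -c "
from h import *
go(.4903,.2073,.0345,100.6)"
```

```text
t 15.15 tcp [0.4899 0.2065 0.1195] psi 100.55 q [ 0.27  0.39  1.78  0.    0.97 -1.49] F [-0.59 -1.08  0.95] T [-0.012 -0.014 -0.001] w 0.0299
move cm [-0.07  0.07  8.5 ] rot [-0.   -0.07 -0.05]
```

>>> {"method": "servo_tool", "body": {
  "plan": [
    [0,0,2,0,0,0],
    [-0.05,0.05,4,0,0,0],
    [-0.05,0.05,6,0,0,0],
    [-0.05,0.05,7.5,0,0,0],
    [-0.05,0.05,8.5,0,0,0],
    [-0.05,0.05,8.5,0,0,0],
    [-0.05,0.05,8.5,0,0,0]
  ]
}}

```text
clock: 15.73
tcp_pos: [0.4904, 0.206, 0.0348]
tcp_rot: [-0.001, -0.091, 0.996, -0.0]
ft_force: [-0.9, 0.8, 0.9]
gripper_width: 0.03
```

```bash
python3 -c "
from h import *
go(.4903,.2073,.0345,100.6)"
```

```text
t 15.73 tcp [0.4904 0.206  0.0348] psi 100.44 q [ 0.27  0.52  1.84 -0.    0.78 -1.49] F [-0.87  0.81  0.86] T [-0.018 -0.006  0.025] w 0.03
move cm [-0.02  0.13  0.03] rot [-0.02 -0.09 -0.16]
```

>>> {"method": "servo_tool", "body": {
  "plan": [
    [0,0.15,0,0,0,0],
    [0,0.15,0,0,0,0],
    [0,0.15,0,0,0,0],
    [0,0.15,0,0,0,0],
    [0,0.15,0,0,0,0],
    [0,0.15,0,0,0,0],
    [0,0.15,0,0,0,0]
  ],
  "grip": -1
}}

```text
clock: 16.32
tcp_pos: [0.4911, 0.2074, 0.0362]
tcp_rot: [0.0, -0.091, 0.996, -0.0]
ft_force: [-0.1, -2.8, 7.7]
gripper_width: 0.013
```

```bash
python3 -c "
from h import *
go(.4903,.2073,.0345,100.6)"
```

```text
t 16.32 tcp [0.4911 0.2074 0.0362] psi 100.45 q [ 0.27  0.52  1.84 -0.    0.78 -1.48] F [-0.06 -2.75  7.67] T [-0.359  0.081 -0.106] w 0.013
move cm [0.08 0.   0.17] rot [-0.03  0.04 -0.15]
```

>>> {"method": "servo_tool", "body": {
  "plan": [
    [0,0,-0.15,0,0,0],
    [0,0,-0.3,0,0,0],
    [0,0,-0.45,0,0,0],
    [0,0,-0.6,0,0,0],
    [0,0,-0.75,0,0,0],
    [0,0,-0.9,0,0,0],
    [0,0,-1.05,0,0,0],
    [0,0,-1.15,0,0,0],
    [0,0,-1.2,0,0,0],
    [0,0,-1.2,0,0,0],
    [0,0,-1.2,0,0,0]
  ]
}}

```text
clock: 17.23
tcp_pos: [0.4911, 0.2074, 0.0482]
tcp_rot: [0.0, -0.091, 0.996, -0.0]
ft_force: [0.2, -0.3, -4.2]
gripper_width: 0.0127
```

```bash
python3 -c "
from h import *
go(.4903,.2073,.0482,100.6)
b=read_camera('side'); cv2.imwrite('pics/7.png',cv2.resize(b[215:275,255:355,::-1],None,fx=8,fy=8,interpolation=cv2.INTER_CUBIC))"
```

```text
t 17.23 tcp [0.4911 0.2074 0.0482] psi 100.45 q [ 0.27  0.5   1.84 -0.    0.8  -1.48] F [ 0.15 -0.32 -4.2 ] T [-0.035  0.061  0.015] w 0.0127
move cm [ 0.08  0.   -0.  ] rot [-0.03  0.04 -0.15]
```

View pics/7.png

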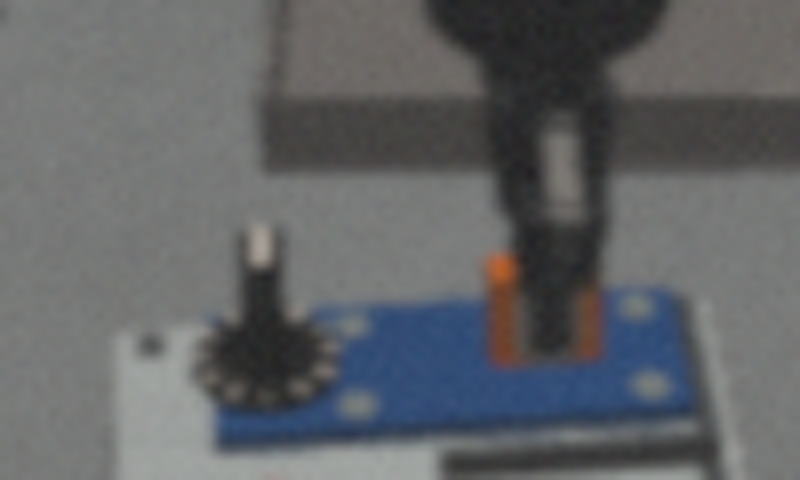

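>>> {"method": "servo_tool", "body": {
  "plan": [
    [0.15,0,0,0,0,0],
    [0.3,0,0,0,0,0],
    [0.45,0,0,0,0,0],
    [0.6,0,0,0,0,0],
    [0.6,0,0,0,0,0]
  ]
}}

```text
clock: 17.7
tcp_pos: [0.4845, 0.2062, 0.048]
tcp_rot: [-0.0, -0.091, 0.996, -0.0]
ft_force: [-0.7, 0.5, -3.3]
gripper_width: 0.0132
```

```bash
python3 -c "
from h import *
go(.4903,.2073,.0482,100.6)"
```

```text
t 17.7 tcp [0.4845 0.2062 0.048 ] psi 100.46 q [ 0.27  0.5   1.85 -0.    0.8  -1.48] F [-0.72  0.53 -3.25] T [ 0.026  0.105 -0.007] w 0.0132
move cm [-0.59  0.   -0.02] rot [-0.04 -0.01 -0.14]
```

>>> {"method": "servo_tool", "body": {
  "plan": [
    [0.5,0,-0.03,0,0,0],
    [1,0,-0.03,0,0,0],
    [1.5,0,-0.03,0,0,0],
    [2,0,-0.03,0,0,0],
    [2.5,0,-0.03,0,0,0],
    [3,0,-0.03,0,0,0],
    [3.5,0,-0.03,0,0,0],
    [4,0,-0.03,0,0,0],
    [4.5,0,-0.03,0,0,0],
    [5,0,-0.03,0,0,0],
    [5.5,0,-0.03,0,0,0],
    [5.8,0,-0.03,0,0,0],
    [5.8,0,-0.03,0,0,0],
    [5.8,0,-0.03,0,0,0]
  ]
}}

```text
clock: 18.87
tcp_pos: [0.4275, 0.1957, 0.0484]
tcp_rot: [0.0, -0.091, 0.996, -0.0]
ft_force: [0.6, 0.1, -2.8]
gripper_width: 0.013
```

```bash
python3 -c "
from h import *
a=read_camera('top')
go(.43,.195,.13,100.6)
for q in trace('top','tray'):
    m=q['region'].astype(np.uint8); c=max(cv2.findContours(m,0,2)[0],key=cv2.contourArea); rr=cv2.minAreaRect(c); print('tray',q['confidence'],rr)
for p in [(0.6047,.0681)]: pass
# tray rim corners from first trace, check against side image
t=np.array([[0.6047,0.0681],[0.617,-0.0621],[0.3884,-0.0825],[0.3767,0.0462]])
im=cv2.imread('pics/6s.png'); 
c=t.mean(0); print(c,np.degrees(np.arctan2(*(t[1]-t[2])[::-1])),np.degrees(np.arctan2(*(t[0]-t[3])[::-1])))
for z,col in((.035,(0,255,0)),(0,(0,0,255))):
  cv2.polylines(im,[np.array([proj('side',[*p,z])*8 for p in t]).astype(int)],True,col,1,cv2.LINE_AA,3)
it=cv2.imread('pics/6t.png'); cv2.polylines(it,[np.array([proj('top',[*p,.035])*8 for p in t]).astype(int)],True,(0,255,0),1,cv2.LINE_AA,3)
f=lambda m,x,y:cv2.resize(m[y:y+90,x:x+90],None,fx=4.4,fy=4.4,interpolation=cv2.INTER_NEAREST)
cv2.imwrite('pics/8.png',np.hstack([f(it,278,165),f(im,280,180)]))
"
```

```text
t 18.92 tcp [0.4278 0.1958 0.0484] psi 100.46 q [ 0.28  0.44  1.97 -0.    0.73 -1.47] F [ 0.29  0.09 -3.39] T [0.005 0.08  0.008] w 0.0132
move cm [-0.2  -0.12 -8.16] rot [-0.04  0.03 -0.14]
tray 0.8 ((322.6217346191406, 211.32525634765625), (75.36602783203125, 42.705196380615234), 86.18592071533203)
[ 0.4967   -0.007575] 5.099501075873871 5.486578459163692
```

View pics/8.png

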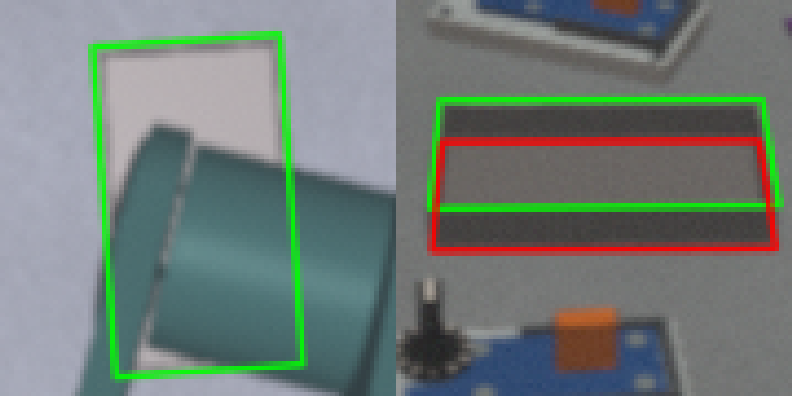

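>>> {"method": "servo_tool", "body": {
  "plan": [
    [0,0,-0.5,0,0,0],
    [0,0,-1.5,0,0,0],
    [0,0,-3,0,0,0],
    [0,0,-4.5,0,0,0],
    [0,-1,-5.5,0,0,0.5],
    [0,-2.5,-6,0,0,1],
    [0,-4.5,-6,0,0,1.5],
    [0,-6.5,-6,0,0,2],
    [0,-8.5,-6,0,0,2.5],
    [0,-10.5,-6,0,0,3],
    [0,-12.5,-6,0,0,3.5],
    [0,-14.5,-6,0,0,4],
    [0,-16.5,-6,0,0,4.5],
    [0,-18.5,-6,0,0,5],
    [0,-20,-6,0,0,5.2],
    [0.1,-20.7,-6,0,0,5.2],
    [0.1,-21,-6,0,0,5.2],
    [0.1,-21,-6,0,0,5.2],
    [0.1,-21,-6,0,0,5.2]
  ]
}}

```text
clock: 20.55
tcp_pos: [0.4647, -0.0105, 0.1085]
tcp_rot: [0.0, -0.046, 0.999, -0.0]
ft_force: [-1.0, -0.2, -1.9]
gripper_width: 0.0132
```

```bash
python3 -c "
from h import *
go(.4653,-.0105,.0215,95.3)
b=read_camera('side');a=read_camera('top'); cv2.imwrite('pics/9.png',np.hstack([cv2.resize(x[y0:y0+100,x0:x0+100,::-1],None,fx=4,fy=4,interpolation=cv2.INTER_CUBIC) for x,x0,y0 in((b,280,150),(b,250,200))]))"
```

```text
t 20.55 tcp [ 0.4647 -0.0105  0.1085] psi 95.25 q [-0.17  0.33  1.93 -0.    0.88 -1.83] F [-1.01 -0.22 -1.87] T [ 0.008  0.061 -0.026] w 0.0132
move cm [-0.06 -0.01  8.7 ] rot [-0.01  0.02 -0.05]
```

View pics/9.png

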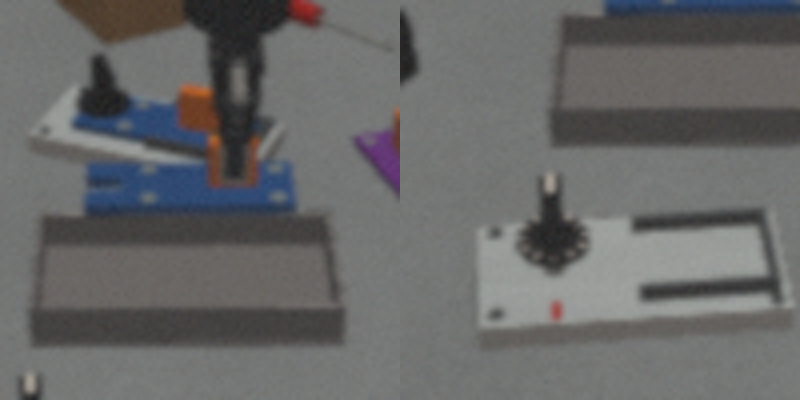

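>>> {"method": "servo_tool", "body": {
  "plan": [
    [0,0,1,0,0,0],
    [0,0,2.5,0,0,0],
    [0,0,4,0,0,0],
    [0,0,5.5,0,0,0],
    [0,0,7,0,0,0],
    [0,0,7.8,0,0,0],
    [0,0,8.2,0,0,0],
    [0,0,8.4,0,0,0],
    [0,0,8.55,0,0,0],
    [0,0,8.65,0,0,0],
    [0,0,8.7,0,0,0],
    [0,0,8.75,0,0,0],
    [0,0,8.75,0,0,0],
    [0,0,8.75,0,0,0]
  ]
}}

```text
clock: 21.82
tcp_pos: [0.4649, -0.0102, 0.0213]
tcp_rot: [0.0, -0.046, 0.999, -0.0]
ft_force: [-0.4, -0.7, -3.5]
gripper_width: 0.0132
```

```bash
python3 -c "
from h import *
go(.4653,-.0105,.0215,95.3)"
```

```text
t 21.82 tcp [ 0.4649 -0.0102  0.0213] psi 95.3 q [-0.17  0.49  2.   -0.    0.65 -1.83] F [-0.43 -0.68 -3.46] T [ 0.015  0.019 -0.019] w 0.0132
move cm [-0.04 -0.03 -0.02] rot [-0.02  0.05 -0.  ]
```

>>> {"method": "servo_tool", "body": {
  "plan": [
    [0,0,0.03,0,0,0],
    [0,0,0.06,0,0,0],
    [0,0,0.09,0,0,0],
    [0,0,0.12,0,0,0],
    [0,0,0.12,0,0,0]
  ]
}}

```text
clock: 22.23
tcp_pos: [0.465, -0.0102, 0.0211]
tcp_rot: [0.001, -0.046, 0.999, -0.0]
ft_force: [-3.1, 0.2, 13.3]
gripper_width: 0.0129
```

```bash
python3 -c "
from h import *
go(.4653,-.0105,.0215,95.3)"
```

```text
t 22.23 tcp [ 0.465  -0.0102  0.0211] psi 95.3 q [-0.17  0.49  2.   -0.    0.65 -1.83] F [-3.12  0.23 13.25] T [0.091 0.602 0.001] w 0.0129
move cm [-0.02 -0.03 -0.04] rot [-0.03  0.09  0.  ]
```

Contact with the tray floor. Relax, open modestly, and withdraw.

>>> {"method": "servo_tool", "body": {
  "plan": [
    [0,0,0,0,0,0],
    [0,0,0,0,0,0],
    [0,0,0,0,0,0]
  ],
  "grip": -0.3
}}

```text
clock: 22.48
tcp_pos: [0.4655, -0.0103, 0.0214]
tcp_rot: [0.001, -0.046, 0.999, -0.0]
ft_force: [-0.4, -0.6, 0.1]
gripper_width: 0.03
```

>>> {"method": "servo_tool", "body": {
  "plan": [
    [0,0,0,0,0,0],
    [0,0,-0.5,0,0,0],
    [0,0,-1.5,0,0,0],
    [0,0,-3,0,0,0],
    [0,0,-6,0,0,0],
    [0,0,-9,0,0,0],
    [0,0,-12,0,0,0],
    [0,-3,-15,0,0,0],
    [0,-7,-15,0,0,0],
    [0,-11,-15,0,0,0],
    [0,-15,-15,0,0,0],
    [0,-19,-15,0,0,0],
    [0,-23,-15,0,0,0],
    [0,-26,-15,0,0,0],
    [0,-26,-15,0,0,0],
    [0,-26,-15,0,0,0]
  ]
}}

```text
clock: 23.82
tcp_pos: [0.489, -0.2708, 0.1716]
tcp_rot: [0.001, -0.045, 0.999, -0.0]
ft_force: [-0.9, -0.1, -0.8]
gripper_width: 0.0301
```

```bash
python3 -c "
from h import *
s=ctrl.observe(); print(s['clock'],s['tcp_pos'],s['ft_force'],s['gripper_width'])
b=read_camera('side');a=read_camera('top'); cv2.imwrite('pics/10.png',np.hstack([cv2.resize(x[y0:y0+100,x0:x0+w,::-1],None,fx=3.3,fy=3.3,interpolation=cv2.INTER_CUBIC) for x,x0,y0,w in((a,220,150,120),(b,255,190,120))]))"
```

```text
23.8167 [ 0.48900458 -0.2707814   0.17155013] [-0.87616973 -0.10695878 -0.82629806] 0.03006470377055809
```

View pics/10.png

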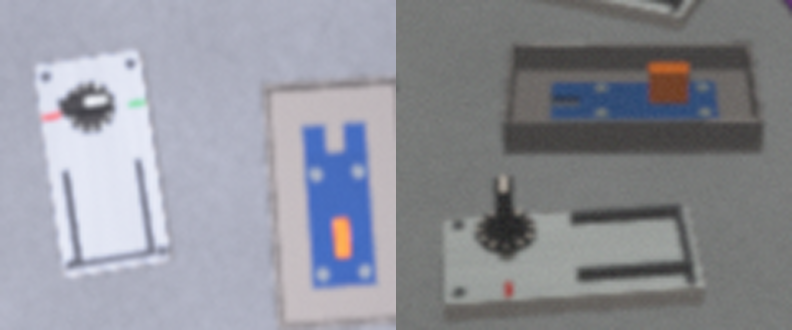

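```bash
python3 -c "
from h import *
ctrl.hand_in(); print(ctrl.observe()['clock'])"
```

```text
the job is handed in; nothing more can be done
the job is handed in; nothing more can be done
```

I turned the engraved left-hand knob clockwise to the green line, and the blue plate now lies flat, handle up, in the grey tray. The job is handed in, and the arm was clear of everything at about 24 s.

- **Knob:** I turned it in steps, raising the hand about 0.07 mm per degree. In the readings between steps, the pull or press on the thread stayed within about 2 N. It was highest as the jaws closed, at 5.7 N, still under the 8 N limit. In the last pictures its line is along the green line, within about 0.1 rad by eye.
- **Plate lift and slide:** I lifted the plate about 12 mm, roughly 1 mm above the lips, and slid it 64 mm out from under the knob. I felt no lip contact. The upward pull read 4.2 N just after lifting, against about 2.2 N for the plate's weight, then 2.8–3.4 N. I put the difference down to sensor noise, but a very light touch on the flange is possible.
- **Placing:** I lowered the plate until it touched the tray floor, pressing with about 13 N, then released it.
- **Other things:** I did not touch the other jig or anything else. The last pictures did not cover the whole bench, so I did not check every item again.

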